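Set a sterilising canister's screw cap for venting

TASK

The canister with the orange band is about to go into the steam steriliser: screw its knurled cap down clockwise, regripping as needed, until it bottoms out, then back it off a quarter turn so that steam can get in and out. Finish while still gripping the cap there and keep hold of it. The canister with the blue band is already set, so leave its cap and the loose things around alone.

Things in the scene. Friction and masses are not known exactly. Their poses are not given: they have to be found in the camera images.
- canister_orange: Upright stainless sterilising canister with one orange band, fixed to the worktop on a round black foot (foot 96 mm across, body 64 mm across, flat collar on top 54 mm across whose upper face is 106 mm above the worktop). Origin at the centre of its underside on the worktop, z up; its axis is the axis of its screw cap.
- thread_orange (a joint): Angle of the screw cap on the orange canister, about the upright axis: 0 = bottomed out on the collar (hard stop), grows counter-clockwise seen from above (unscrewing; right-hand thread). It starts between 2.3 and 3.1 rad; a quarter turn back from the stop is 1.57. The cap rises 1.5 mm per rad of unscrewing. Thread friction about 0.06 N m; it stays where it is left.
- cap_orange: Knurled aluminium screw cap of the orange canister: upright cylinder 48 mm across (49 over the knurls), 34 mm high, with one orange bar on its top face running from near the centre to the rim. Origin at the centre of its underside, z up; bottomed out, its underside is 106 mm and its top 140 mm above the worktop. Bottomed out, the bar points at the small upright mark of the same colour on the edge of the canister's collar. It turns with the thread and cannot be lifted off.
- cap_orange_grip (a point): Point on the axis of the orange canister's cap, 22 mm above the cap's underside (12 mm below its top): a good height to grip.
- canister_blue: Upright stainless sterilising canister with one blue band, fixed to the worktop on a round black foot (foot 96 mm across, body 64 mm across, flat collar on top 54 mm across whose upper face is 106 mm above the worktop). Origin at the centre of its underside on the worktop, z up; its axis is the axis of its screw cap. The two canisters may stand either way round.
- thread_blue (a joint): Angle of the screw cap on the blue canister, about the upright axis: 0 = bottomed out on the collar (hard stop), grows counter-clockwise seen from above (unscrewing; right-hand thread). Already set near 1.57; to be left so. The cap rises 1.5 mm per rad of unscrewing. Thread friction about 0.06 N m; it stays where it is left.
- vial_red: Loose vial with a red cap, 26x26x54 mm, standing; bystander. Origin at the centre of its underside.
- vial_green: Loose vial with a green cap, 26x26x54 mm, standing; bystander. Origin at the centre of its underside.
- iodine_bottle: Loose brown bottle with a yellow cap, 48x48x105 mm, standing; bystander. Origin at the centre of its underside.
- medical_tape: Loose roll of beige tape lying flat, 104x102x25 mm; bystander. Origin at the centre of its underside.

How it is judged (in metres and radians):
On the way:
1. the orange canister's cap is screwed down until it bottoms out (value of joint thread_orange below 0.08 rad), for 0.1 s.
At the end, for the whole second after the job is handed in: The orange canister's cap, having been bottomed out, stands backed off a quarter turn (1.57 rad, within 0.40 rad either way) and still, and the fingers still grip it (contact force over 4 N); the blue canister's cap is still at its setting (1.20 to 1.95 rad) (value of joint thread_orange between 1.17 and 1.97 rad and velocity of joint thread_orange between -0.1 and 0.1 rad/s and contact force between the fingers and cap_orange above 4 N and value of joint thread_blue between 1.2 and 1.95 rad); the arm keeps its last pose, push and grip.
It fails at once if the blue canister's cap is turned (value of joint thread_blue below 1.2 rad or value of joint thread_blue above 1.95 rad).
It fails at once if a loose bystander is moved more than 30 mm (distance of any of vial_red, vial_green, iodine_bottle, medical_tape from where it was at the start of the episode above 0.03 m).
It also fails if it takes over 54 s, if anything falls off the work surface, if the arm or the gripper's body presses on something with over 40 N, if the wrist force passes 120 N, or if a joint passes its speed limit or range.

ROBOT

A 6-joint arm with a two-finger parallel gripper is mounted at the origin on a cart in front of the work surface, level with it; the furniture and walls round the work are solid. World frame = base frame: x ahead of the robot, y to its left, z up, the work surface at z = 0. Lengths are in mm, angles in rad, forces in N, time in s.
With the tool pointing down it reaches from about 400 to 925 mm from the base axis. Payload 12.5 kg.
Tool frame: the origin (TCP) lies at the very end of the fingers, on their centre line; the grasp point (between the pads) lies env.grip_point_offset behind it (env.grip_point_offset is the distance from the TCP to the grasp point, in mm); y points along the fingers, z is the direction in which the jaws open and shut, and the axes are right-handed (so a half turn about y gives the same grasp; the last joint's range is limited). The gripper opens to 95 mm and grips with 3 to 60 N. Pads are 20 mm wide; open, the fingers measure 119 mm over their backs; the gripper's body (75 mm by 180 mm) begins 59 mm behind the grasp point.
Start: joints at [1.222, 0.491, 1.559, -0, 1.092, -0.106], TCP at [150.246, 606.693, 179.061] pointing down, gripper open.
Joint ranges: [-3.1, 3.1], [-0.84, 2.19], [0.05, 2.79], [-1.13, 4.28], [0.06, 2.93], [-2.69, 2.69]. Speed limits (rad/s): [2.22, 2.22, 2.79, 3.14, 3.14, 3.14].

INTERFACE

Orientations are given as [roll, pitch, yaw] about the fixed x, y, z axes, in that order (R = Rz(yaw) Ry(pitch) Rx(roll)).
In Python, from cell import readout, read_camera, env, nets gives the robot as it stands.
- The arm moves only by the tool apply_moves, never from a script. Its argument "increments" is a list of rows, each a list of 3 entries, a list of its own where there are three numbers: the shift along the tool's x, y, z in cm, then the turn, a rotation vector about the tool's x, y, z in degrees, then the finger opening in cm, from 0 to 9.51. A call has exactly 5 rows; each row shifts and turns the pose as measured when the row begins, along the tool's axes as they then stand; what a row does not reach is not made up. A row lasts 1/8 s, in which the tool goes at most 62.5 mm and 10.7 degrees, less where a joint would pass 70% of its speed; a pose out of reach is approached as far as the arm can. A call with a gripper value outside its range is refused whole. The fingers move at their own pace and stop on an object; the grip force is fixed at half the most. Time passes only in rows, so rows that do not move let the fingers close, or fill a call up. It gives the time, the measured TCP pose, the force and the opening at its end, in the units of the state.
- readout.state(): the state, without advancing time (a new reading comes with each control period).
- read_camera(name): name is "scene" or "side" or "wrist"; returns a dict with "img" (400x640x3 uint8, red, green, blue), "vfov" (degrees; the focal length in pixels is half the picture's height over the tangent of half this angle, whatever the lens; pixels are square), "cx", "cy" (the principal point, pixels), "rvec" (rotation vector, rad) and "tvec" (3), from world to camera coordinates, as OpenCV has them; the wrist camera has in their place "mount" (4x4, takes a point from camera to tool coordinates, whose origin is the TCP and whose axes are the tool frame's). Camera axes: x right, y down, z forward; pixel columns grow to the right and rows downward; lengths in mm; the calibration is good to about 2 mm. A picture is of the moment at which its call begins: read the wrist's pose just before it. There is no depth.
- env.job_done(): hands the job in, once; it reports no verdict.
Trained networks look in a picture, given as the dict that the camera call returned (one of the last four; its "shot" number tells which), for a name from the list of things; names that differ only in an ending like _2 or _b are one class to them, and where a whole thing is asked for, a point or a joint stands for the part that bears it (a point fixed in the world has none). Each returns a list of dicts, best first, with "confidence" (0 to 1); they miss things now and then, are a little off and sometimes report something else, mostly with a low value. They report only what shows in the picture. A call takes as long as a camera call.
- nets.look_for(picture, thing): "point" ([x, y, z] in mm, in the coordinates of the camera as it stood for that picture, good to about 4 mm: the middle of the surface that is visible of it).
- nets.mark_of(picture, thing): "point" ([x, y, z] in mm, in the coordinates of the camera as it stood for that picture, good to about 4 mm: a listed point, or the origin of a listed thing).
The state is a dict: "t": time; "joints": joint angles; "qvel": joint speeds; "tau": joint torques, N m; "eef_pos": TCP position; "tcp_rot": TCP orientation; "ft_force": force on the tool from outside, world axes, zero at the start; "moment": the same for the moment, N m; "opening": opening from 0.0 (shut) to 1.0 (fully open).
Only numpy, scipy, OpenCV 4.12 (cv2) and the standard library are available. Lean on these libraries where they do the work, as an engineer would, in place of code of your own. Each camera call takes 0.05 s, during which the arm holds its last target. There are 200 camera calls.

## Working session

There is one attempt and no reset: what is moved stays moved. The work goes in short steps, Python scripts to look and compute and a tool call to move; the robot and the scene stay as the last step left them, time stands still between calls to the robot, and variables do not carry over. Pictures are saved under pics/ and viewed, about 8 in all and at most 12, crops included, and the job is handed in when it is done.

Besides the shell and the picture viewer there is one more tool, called after ">>>" in YAML: its name, and indented under it one key for each argument. apply_moves: Moves the arm, as the interface text tells. Its arguments: {"type":"object","properties":{"increments":{"type":"array"}},"required":["increments"]}

```bash
mkdir -p pics; ls
cat > h.py <<'E'
import numpy as np,cv2
from scipy.spatial.transform import Rotation as R
from cell import readout, read_camera, env, nets
def toworld(pic,p,st=None):
    p=np.array(p,float)
    if 'mount' in pic:
        q=np.array(pic['mount'])@np.append(p,1)
        return R.from_euler('xyz',st['tcp_rot']).as_matrix()@q[:3]+st['eef_pos']
    M=cv2.Rodrigues(np.array(pic['rvec'],float))[0]
    return M.T@(p-np.array(pic['tvec'],float).ravel())
def save(pic,n): cv2.imwrite('pics/'+n,pic['img'][:,:,::-1])
E
python3 - <<'E'
from h import *
s=readout.state();print(s, env.grip_point_offset)
for c in ['scene','side']:
    p=read_camera(c);save(p,c+'0.png')
    for n in ['canister_orange','canister_blue','cap_orange_grip','vial_red','vial_green','iodine_bottle','medical_tape']:
        print(c,n,[(np.round(toworld(p,d['point'])),round(d['confidence'],2)) for d in nets.mark_of(p,n)[:2]])
a=cv2.imread('pics/scene0.png');b=cv2.imread('pics/side0.png')
E
```

```text
pics
{'t': 0.0, 'joints': array([ 1.22237784e+00,  4.91556359e-01,  1.55943301e+00,  7.95613553e-06,
        1.09168334e+00, -1.05603161e-01]), 'qvel': array([ 0.00053763, -0.00020333, -0.00106458,  0.00206822, -0.00054041,
        0.00237931]), 'tau': array([-1.02028956e-03, -6.12642288e+01, -2.58175349e+01,  6.91517908e-02,
        4.83906304e-02, -1.13448200e-04]), 'eef_pos': array([150.15793692, 606.41642476, 178.46941267]), 'tcp_rot': array([-1.57186962e+00,  1.20862513e-04, -2.42819063e-01]), 'ft_force': array([ 0.32240058,  0.61722913, -0.50899273]), 'moment': array([-0.03011576, -0.03083701,  0.02498735]), 'opening': 1.0002693248184777} 18.8
scene canister_orange []
scene canister_blue [(array([561., 157.,  -3.]), 0.86)]
scene cap_orange_grip []
scene vial_red []
scene vial_green []
scene iodine_bottle [(array([616., 303.,   0.]), 0.73)]
scene medical_tape [(array([460., 366.,   1.]), 0.96)]
side canister_orange [(array([ 475., -163.,    3.]), 0.55)]
side canister_blue [(array([563., 157.,  -1.]), 0.74)]
side cap_orange_grip [(array([ 479., -165.,  129.]), 0.65)]
side vial_red [(array([441.,  20.,   0.]), 0.59)]
side vial_green [(array([433., -26.,  -1.]), 0.55)]
side iodine_bottle [(array([613., 304.,  -5.]), 0.82)]
side medical_tape [(array([454., 370.,   1.]), 0.68)]
```

View pics/scene0.png

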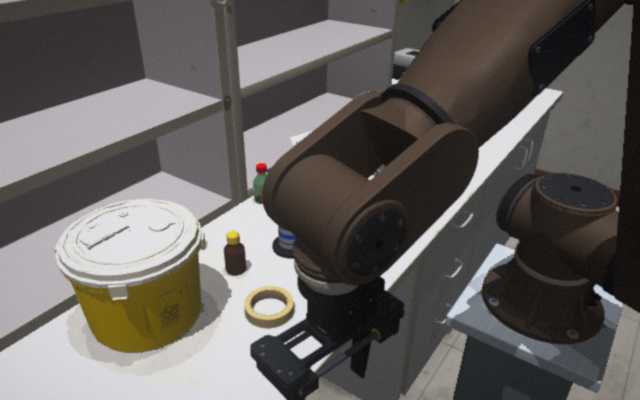

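View pics/side0.png

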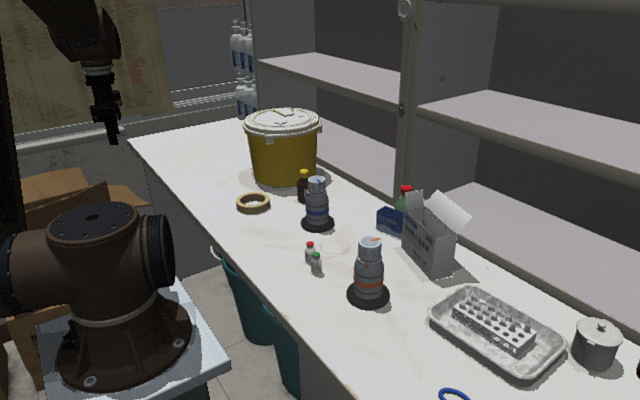

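The side view shows the orange canister at about (368,270), with its cap at (370,248). The blue canister is at (317,205) and the vials are near (312,257). The networks agree with this. I'll raise the tool and swing round to above the orange cap.

>>> apply_moves:
  increments:
    - [[3.9, -2.2, -3.4], [0, 0, 0], 9.5]
    - [[3.9, -2.2, -3.4], [0, 0, 0], 9.5]
    - [[3.9, -2.2, -3.4], [0, 0, 0], 9.5]
    - [[3.9, -2.2, -3.4], [0, 0, 0], 9.5]
    - [[3.9, -2.2, -3.4], [0, 0, 0], 9.5]

```text
t: 1.42
eef_pos: [300.8, 390.5, 290.2]
tcp_rot: [-1.573, 0.0, -0.238]
ft_force: [-0.2, 0.1, -0.1]
opening: 1.003
```

>>> apply_moves:
  increments:
    - [[3.6, 0, -4.2], [0, 0, 0], 9.5]
    - [[3.6, 0, -4.2], [0, 0, 0], 9.5]
    - [[3.6, 0, -4.2], [0, 0, 0], 9.5]
    - [[3.6, 0, -4.2], [0, 0, 0], 9.5]
    - [[3.6, 0, -4.2], [0, 0, 0], 9.5]

```text
t: 2.05
eef_pos: [430.0, 136.4, 293.6]
tcp_rot: [-1.569, -0.005, -0.237]
ft_force: [0.3, 0.7, 0.4]
opening: 0.997
```

>>> apply_moves:
  increments:
    - [[2.3, 0, -5.0], [0, 0, 0], 9.5]
    - [[2.3, 0, -5.0], [0, 0, 0], 9.5]
    - [[2.3, 0, -5.0], [0, 0, 0], 9.5]
    - [[2.3, 0, -5.0], [0, 0, 0], 9.5]
    - [[2.3, 0, -5.0], [0, 0, 0], 9.5]

```text
t: 2.68
eef_pos: [484.4, -143.1, 294.7]
tcp_rot: [-1.568, -0.008, -0.237]
ft_force: [-0.2, 1.0, -1.4]
opening: 0.998
```

```bash
cat > look.py <<'E'
from h import *
import sys
s=readout.state();p=read_camera('wrist');save(p,sys.argv[1])
print('t',round(s['t'],2),'pos',np.round(s['eef_pos'],1),'rot',np.round(s['tcp_rot'],4),'j',np.round(s['joints'],3),'f',np.round(s['ft_force'],1),'m',np.round(s['moment'],3),'op',round(s['opening'],3))
for n in ['canister_orange','cap_orange','cap_orange_grip']:
    print(n,[(np.round(toworld(p,d['point'],s),1),round(d['confidence'],2)) for d in nets.mark_of(p,n)[:2]])
E
python3 look.py w1.png
```

```text
t 2.67 pos [ 484.4 -143.1  294.7] rot [-1.5682 -0.0077 -0.2372] j [-0.42   0.208  1.679  0.004  1.248 -1.755] f [-0.2  1.  -1.4] m [ 0.025 -0.039  0.   ] op 0.998
canister_orange [(array([ 475.3, -167. ,   -1.6]), 0.69)]
cap_orange [(array([ 474.5, -163.4,  105.4]), 0.81)]
cap_orange_grip [(array([ 476.1, -168.1,  130. ]), 0.79)]
```

View pics/w1.png

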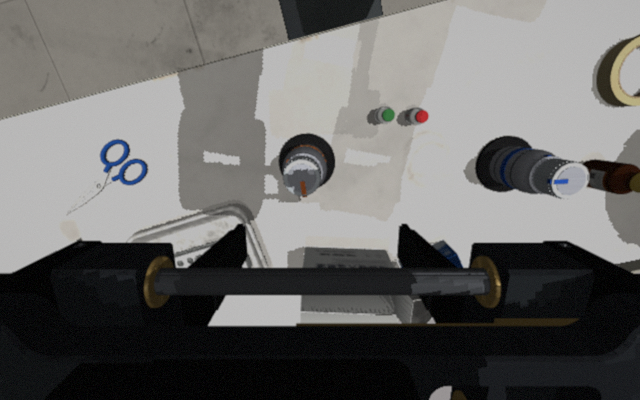

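The wrist picture shows the cap top at about (302,180), with the bar pointing down-image (roughly world +x). The box lies well past it, at rows over 245. I'll centre the tool, drop partway and measure again.

>>> apply_moves:
  increments:
    - [[-0.15, 3.5, -1.2], [0, 0, 0], 9.5]
    - [[-0.15, 3.5, -1.2], [0, 0, 0], 9.5]
    - [[0, 1, 0], [0, 0, 0], 9.5]
    - [[0, 0, 0], [0, 0, 0], 9.5]
    - [[0, 0, 0], [0, 0, 0], 9.5]

```text
t: 3.5
eef_pos: [477.1, -159.8, 215.4]
tcp_rot: [-1.568, -0.011, -0.234]
ft_force: [0.2, -0.2, 0.9]
opening: 1.001
```

```bash
python3 look.py w2.png
```

```text
t 3.5 pos [ 477.1 -159.8  215.4] rot [-1.568  -0.0113 -0.2336] j [-0.458  0.273  1.81   0.006  1.049 -1.798] f [ 0.2 -0.2  0.9] m [-0.02  -0.008 -0.056] op 1.001
canister_orange [(array([ 474. , -167.9,   -0.8]), 0.7)]
cap_orange [(array([ 471.8, -170.4,  106. ]), 0.63), (array([ 475.7, -169.6,   -1.6]), 0.34)]
cap_orange_grip [(array([ 475.9, -169.4,  131.3]), 0.97)]
```

View pics/w2.png

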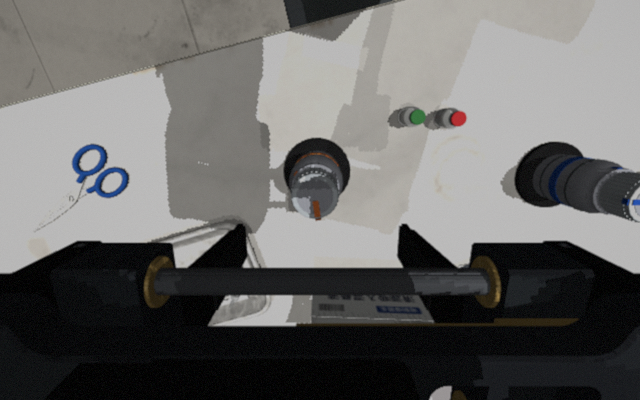

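```bash
cat > ov.py <<'E'
from h import *
import sys
# usage: ov.py name cx cy ztop
n,cx,cy,z=sys.argv[1],*map(float,sys.argv[2:5])
s=readout.state();p=read_camera('wrist')
f=200/np.tan(np.radians(p['vfov'])/2);M=R.from_euler('xyz',s['tcp_rot']).as_matrix();T=np.array(p['mount'])
def proj(w):
    t=(np.atleast_2d(w)-s['eef_pos'])@M
    c=(t-T[:3,3])@T[:3,:3]
    return np.c_[p['cx']+f*c[:,0]/c[:,2],p['cy']+f*c[:,1]/c[:,2]]
a=np.linspace(0,2*np.pi,73)
def ring(r,z):return proj(np.c_[cx+r*np.cos(a),cy+r*np.sin(a),0*a+z])
im=p['img'][:,:,::-1].copy();c=proj([[cx,cy,z]])[0];x0,y0=int(c[0])-50,int(c[1])-50
x0,y0=max(x0,0),max(y0,0)
K=6;im=cv2.resize(im[y0:y0+85,x0:x0+100],None,fx=K,fy=K,interpolation=cv2.INTER_NEAREST)
for q,col in((ring(24,z),(0,255,0)),(ring(48,8),(255,255,0)),(ring(27,106),(255,0,255)),(ring(20,z)[[0]],(0,0,255)),(ring(20,z)[[18]],(0,255,255))):
    q=((q-[x0,y0]+.5)*K).astype(np.int32)
    cv2.polylines(im,[q],True,col,1) if len(q)>1 else cv2.circle(im,tuple(int(v) for v in q[0]),5,col,1)
cv2.imwrite('pics/'+n,im);print(c,s['eef_pos'],s['t'],x0,y0)
E
python3 ov.py o1.png 476 -167 144
```

```text
[315.43022676 197.44391502] [ 476.80026123 -160.24704539  214.96336065] 3.7 265 147
```

View pics/o1.png

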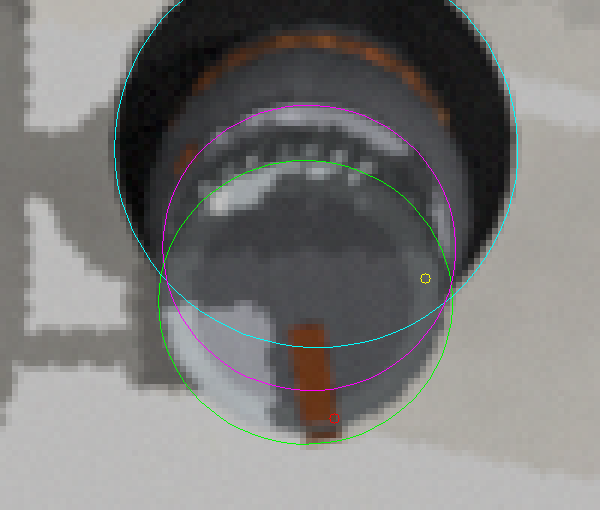

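The overlay fits: green, collar and foot rings all match, so the axis is at (476,-167). The bar points to about -0.14 rad. The orange mark at (185,160) in the crop gives about -2.42 rad, so the thread angle starts near 2.3 rad. That matches the stated range. I'll descend to a TCP z of about 112.5.

>>> apply_moves:
  increments:
    - [[0.1, 0, -0.7], [0, 0, 0.6], 9.5]
    - [[0, 3.5, 0], [0, 0, 0], 9.5]
    - [[0, 3.5, 0], [0, 0, 0], 9.5]
    - [[0, 1.5, 0], [0, 0, 0], 9.5]
    - [[0, 0, 0], [0, 0, 0], 9.5]

```text
t: 4.38
eef_pos: [477.0, -169.8, 128.5]
tcp_rot: [-1.569, -0.001, -0.235]
ft_force: [0.4, -0.2, -0.4]
opening: 0.998
```

>>> apply_moves:
  increments:
    - [[-0.16, 0.8, 0.25], [0, 0, 0], 9.5]
    - [[0, 0.8, 0], [0, 0, 0], 9.5]
    - [[0, 0, 0], [0, 0, 0], 9.5]
    - [[0, 0, 0], [0, 0, 0], 9.5]
    - [[0, 0, 0], [0, 0, 0], 9.5]

```text
t: 5.0
eef_pos: [476.9, -167.5, 113.4]
tcp_rot: [-1.57, -0.004, -0.235]
ft_force: [1.0, 0.2, -0.4]
opening: 1.005
```

Now close on the cap.

>>> apply_moves:
  increments:
    - [[-0.05, 0, 0], [0, 0, 0.2], 3.0]
    - [[0, 0, 0], [0, 0, 0], 3.0]
    - [[0, 0, 0], [0, 0, 0], 3.0]
    - [[0, 0, 0], [0, 0, 0], 3.0]
    - [[0, 0, 0], [0, 0, 0], 3.0]

```text
t: 5.62
eef_pos: [476.6, -167.5, 113.8]
tcp_rot: [-1.57, -0.001, -0.235]
ft_force: [0.3, 0.7, 0.7]
opening: 0.53
```

```bash
python3 look.py w3.png
```

```text
t 5.62 pos [ 476.6 -167.5  113.8] rot [-1.5698e+00 -6.0000e-04 -2.3500e-01] j [-4.690e-01  4.070e-01  1.923e+00  1.000e-03  8.110e-01 -1.806e+00] f [0.3 0.7 0.7] m [-0.024 -0.01  -0.103] op 0.53
canister_orange [(array([ 472.9, -166.4,   -1.6]), 0.92)]
cap_orange [(array([ 473.9, -169.1,  106.1]), 0.73)]
cap_orange_grip [(array([ 474.8, -167.3,  131.5]), 0.62)]
```

>>> apply_moves:
  increments:
    - [[0, 0, 0], [0, 0, 0], 3.0]
    - [[0, 0, 0], [0, 0, 0], 3.0]
    - [[0, 0.02, 0], [0, 8, 0], 3.0]
    - [[0, 0.02, 0], [0, 8, 0], 3.0]
    - [[0, 0.02, 0], [0, 8, 0], 3.0]

```text
t: 6.45
eef_pos: [476.5, -167.5, 113.2]
tcp_rot: [-1.57, -0.0, -0.666]
ft_force: [0.1, -0.4, 0.5]
opening: 0.317
```

```bash
python3 look.py w4.png
```

```text
t 6.45 pos [ 476.5 -167.5  113.2] rot [-1.5697 -0.     -0.6659] j [-0.469  0.408  1.924  0.002  0.809 -1.375] f [ 0.1 -0.4  0.5] m [-0.049  0.015 -0.021] op 0.317
canister_orange [(array([ 473.2, -169.6,   -2.5]), 0.76)]
cap_orange [(array([ 474.1, -171.9,  109.6]), 0.9)]
cap_orange_grip [(array([ 477.9, -171. ,  133.9]), 0.58)]
```

The opening followed the command down to 30 mm, so the fingers aren't stopped by a 48 mm cap. I need to look.

Run:
```python
from h import *
a=cv2.imread('pics/w4.png')[100:340,180:460]
p=read_camera('side');b=p['img'][:,:,::-1][180:320,290:450]
cv2.imwrite('pics/c4.png',np.hstack([cv2.resize(a,(400,343)),cv2.resize(b,(392,343))]))
```

```text
(no output)
```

View pics/c4.png

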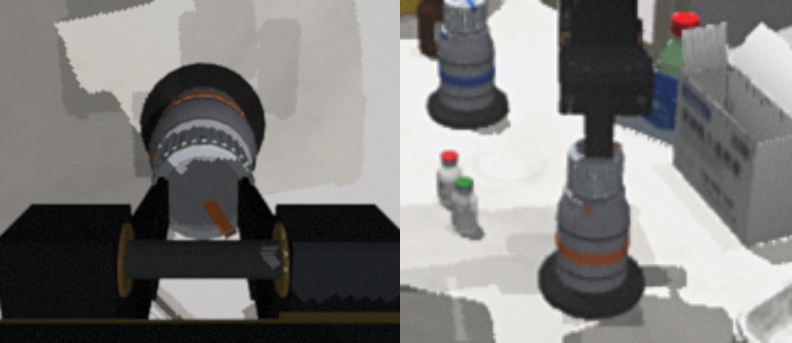

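Run:
```python
from h import *
p=read_camera('side');s=readout.state()
f=200/np.tan(np.radians(p['vfov'])/2)
K=np.array([[f,0,p['cx']],[0,f,p['cy']],[0,0,1.]])
def pr(w):return cv2.projectPoints(np.array([w],float),np.array(p['rvec'],float),np.array(p['tvec'],float),K,None)[0].ravel()
for w in [[476,-167,143],[476,-167,109],[476,-167,0],s['eef_pos'],[476,-167,165],[476+15,-167+15,113],[476-15,-167-15,113]]:print(np.round(w),np.round(pr(w),1))
# also extents of jaw at various openings
M=R.from_euler('xyz',s['tcp_rot']).as_matrix()
im=p['img'][:,:,::-1][200:300,310:430].copy();Z=6
im=cv2.resize(im,None,fx=Z,fy=Z,interpolation=cv2.INTER_NEAREST)
a=np.linspace(0,6.283,60)
for r,z,c in((24,143,(0,255,0)),(24,109,(255,255,0)),(48,0,(255,0,255))):
    q=np.array([pr([476+r*np.cos(t),-167+r*np.sin(t),z]) for t in a]);cv2.polylines(im,[((q-[310,200]+.5)*Z).astype(np.int32)],True,c,1)
for sg in(-1,1):
  for x in(-10,10):
    q=np.array([pr(s['eef_pos']+M@np.array([x,y,sg*15])) for y in(0,-40)])
    cv2.polylines(im,[((q-[310,200]+.5)*Z).astype(np.int32)],False,(0,0,255),1)
cv2.imwrite('pics/s5.png',im)
```

```text
[ 476 -167  143] [369.8 241.1]
[ 476 -167  109] [369.3 254.7]
[ 476 -167    0] [367.8 295.5]
[ 477. -168.  113.] [369.7 253.1]
[ 476 -167  165] [370.2 232. ]
[ 491 -152  113] [370.3 247.6]
[ 461 -182  113] [368.4 258.8]
```

View pics/s5.png

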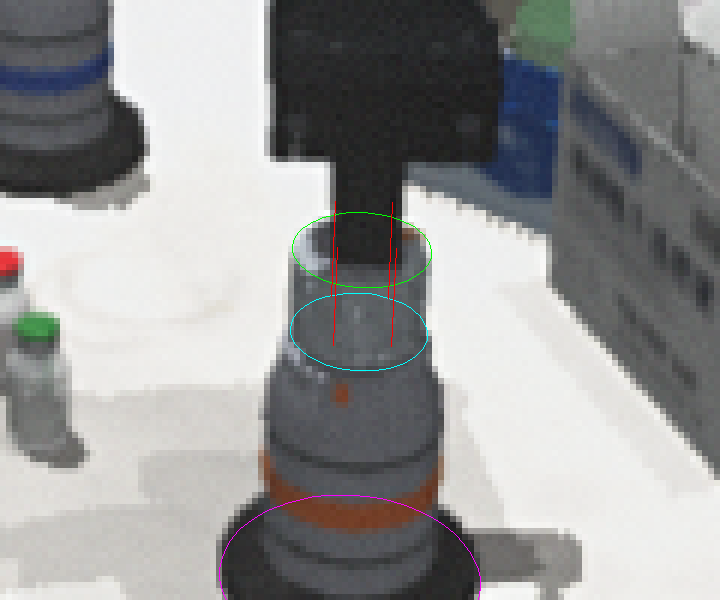

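Run:
```python
from h import *
p=read_camera('wrist');s=readout.state();T=np.array(p['mount']);print(np.round(T,3),s['opening'],s['t'])
f=200/np.tan(np.radians(p['vfov'])/2)
def pr(t):
    c=T[:3,:3].T@(np.array(t)-T[:3,3]);return np.round([p['cx']+f*c[0]/c[2],p['cy']+f*c[1]/c[2],c[2]],1)
for h in(47.5,15):
  for y in(0,-18.8,-34,-50): print(h,y,pr([0,y,-h]),pr([0,y,h]))
im=p['img'][:,:,::-1].copy()
for y,c in((0,(0,0,255)),(-18.8,(0,255,0)),(-34,(255,255,0))):
  for x in(-10,10):
    for h in(-15,15):
      q=pr([x,y,h]);cv2.circle(im,(int(q[0]),int(q[1])),2,c,-1)
cv2.imwrite('pics/w6.png',cv2.resize(im[130:300,220:420],None,fx=4,fy=3.5))
```

```text
[[-1.00000e-03  9.66000e-01  2.59000e-01 -7.24510e+01]
 [ 0.00000e+00 -2.59000e-01  9.66000e-01 -2.05754e+02]
 [ 1.00000e+00  1.00000e-03 -0.00000e+00 -4.48000e-01]
 [ 0.00000e+00  0.00000e+00  0.00000e+00  1.00000e+00]] 0.3136357728162126 6.8
47.5 0 [258.8 221.2 217.5] [386.3 221.3 217.5]
47.5 -18.8 [253.  230.4 199.4] [392.1 230.5 199.3]
47.5 -34 [247.5 239.1 184.7] [397.7 239.2 184.7]
47.5 -50 [240.7 249.9 169.2] [404.6 250.1 169.2]
15 0 [302.4 221.3 217.5] [342.7 221.3 217.5]
15 -18.8 [300.6 230.4 199.4] [344.5 230.5 199.3]
15 -34 [298.9 239.2 184.7] [346.3 239.2 184.7]
15 -50 [296.8 250.  169.2] [348.6 250.  169.2]
```

View pics/w6.png

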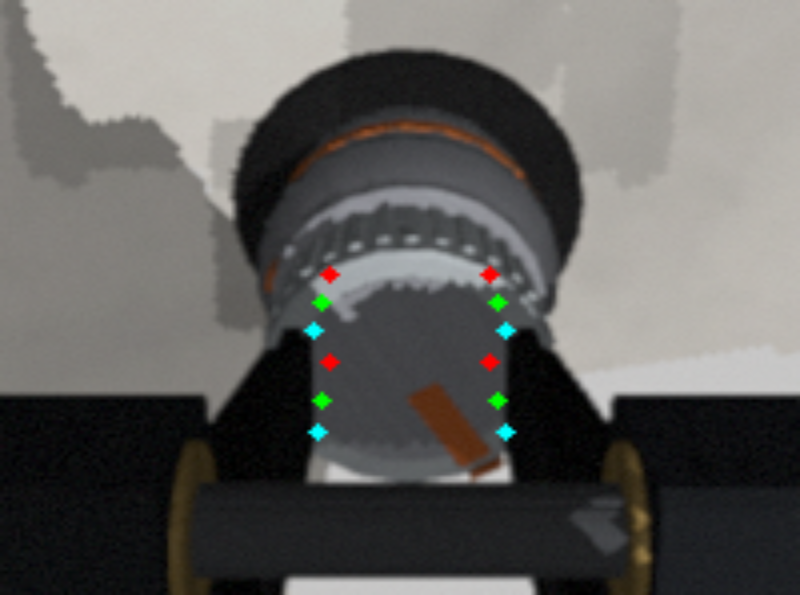

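Both cameras agree that the fingers really end about 34 mm behind the reported TCP, so they shut just above the cap, near z = 147, instead of around it. The body sits where the TCP says, so 26 mm further down leaves it clear of the cap. I'll open, go down 26 mm and regrip.

>>> apply_moves:
  increments:
    - [[0, 0, 0], [0, 0, 0], 9.5]
    - [[0, 0, 0], [0, 0, 0], 9.5]
    - [[0, 0, 0], [0, 0, 0], 9.5]
    - [[0, 0, 0], [0, 0, 0], 9.5]
    - [[0, 0, 0], [0, 0, 0], 9.5]

```text
t: 7.42
eef_pos: [476.6, -167.5, 113.2]
tcp_rot: [-1.57, -0.0, -0.657]
ft_force: [-0.6, 0.6, -0.1]
opening: 0.787
```

>>> apply_moves:
  increments:
    - [[0, 0, 0], [0, 0, 0], 9.5]
    - [[0, 0, 0], [0, 0, 0], 9.5]
    - [[0, 1.0, 0], [0, 0, 0], 9.5]
    - [[0, 1.0, 0], [0, 0, 0], 9.5]
    - [[0, 0.6, 0], [0, 0, 0], 9.5]

```text
t: 8.05
eef_pos: [476.5, -167.4, 85.4]
tcp_rot: [-1.57, -0.0, -0.657]
ft_force: [-0.1, 0.5, 1.0]
opening: 1.001
```

>>> apply_moves:
  increments:
    - [[0, 0, 0], [0, 0, 0], 3.0]
    - [[0, 0, 0], [0, 0, 0], 3.0]
    - [[0, 0, 0], [0, 0, 0], 3.0]
    - [[0, 0, 0], [0, 0, 0], 3.0]
    - [[0, 0, 0], [0, 0, 0], 3.0]

```text
t: 8.68
eef_pos: [476.5, -167.5, 85.2]
tcp_rot: [-1.57, 0.0, -0.657]
ft_force: [-0.7, -0.1, 0.3]
opening: 0.533
```

>>> apply_moves:
  increments:
    - [[0, 0, 0], [0, 0, 0], 3.0]
    - [[0, 0, 0], [0, 0, 0], 3.0]
    - [[0, 0, 0], [0, 0, 0], 3.0]
    - [[0, 0, 0], [0, 0, 0], 3.0]
    - [[0, 0, 0], [0, 0, 0], 3.0]

```text
t: 9.3
eef_pos: [476.5, -167.5, 85.3]
tcp_rot: [-1.57, 0.0, -0.657]
ft_force: [-1.0, -0.7, -0.3]
opening: 0.499
```

```bash
python3 look.py w7.png
```

```text
t 9.3 pos [ 476.5 -167.5   85.3] rot [-1.5698  0.     -0.6568] j [-4.700e-01  4.500e-01  1.951e+00  1.000e-03  7.410e-01 -1.385e+00] f [-1.  -0.7 -0.3] m [-0.095  0.035 -0.05 ] op 0.499
canister_orange [(array([ 476. , -166.3,   -0.8]), 0.88), (array([444. ,  17.3,  -3.4]), 0.57)]
cap_orange [(array([ 474.9, -170.4,  108.5]), 0.77), (array([430.8, -27.8,  -3.7]), 0.23)]
cap_orange_grip [(array([ 473.1, -169.9,  131.7]), 0.82)]
```

The fingers stopped at 47.4 mm, so the cap is gripped. Now screw down.

>>> apply_moves:
  increments:
    - [[0, 0.02, 0], [0, 8, 0], 3.0]
    - [[0, 0.02, 0], [0, 8, 0], 3.0]
    - [[0, 0.02, 0], [0, 8, 0], 3.0]
    - [[0, 0.02, 0], [0, 8, 0], 3.0]
    - [[0, 0.02, 0], [0, 8, 0], 3.0]

```text
t: 10.12
eef_pos: [475.7, -168.1, 84.2]
tcp_rot: [-1.572, 0.0, -1.375]
ft_force: [-1.9, -0.2, -0.2]
opening: 0.499
```

```bash
python3 look.py w8.png; python3 ov.py o8.png 476 -167 142.5
```

```text
t 10.12 pos [ 475.7 -168.1   84.2] rot [-1.5719e+00  1.0000e-04 -1.3750e+00] j [-4.700e-01  4.510e-01  1.952e+00 -1.000e-03  7.390e-01 -6.650e-01] f [-1.9 -0.2 -0.2] m [-0.3    0.247  0.07 ] op 0.499
canister_orange [(array([ 474.2, -166.9,   -1.7]), 0.74)]
cap_orange [(array([ 474.6, -167.2,  108.1]), 0.84), (array([ 477.5, -167.1,    2. ]), 0.19)]
cap_orange_grip [(array([ 476.2, -166.5,  130. ]), 0.69), (array([ 473.6, -166.4,   -1. ]), 0.43)]
[322.85235792 254.40280585] [ 475.68715944 -168.05453126   84.19290579] 10.325 272 204
```

View pics/o8.png

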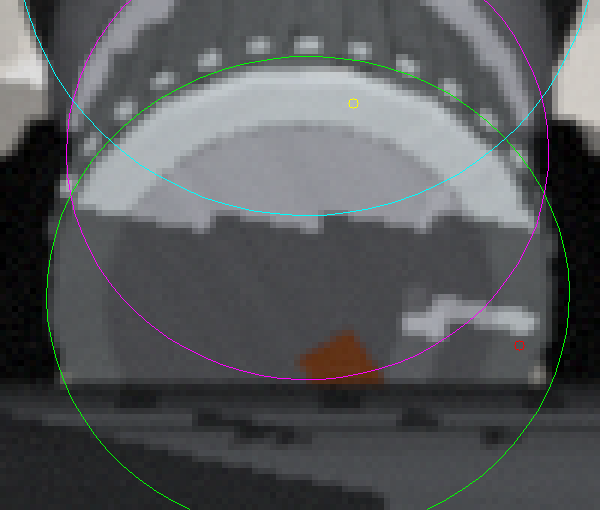

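The bar has turned with the fingers to about -50°, as predicted. Carry on.

>>> apply_moves:
  increments:
    - [[0, 0.02, 0], [0, 9, 0], 3.0]
    - [[0, 0.02, 0], [0, 9, 0], 3.0]
    - [[0, 0.02, 0], [0, 9, 0], 3.0]
    - [[0, 0.02, 0], [0, 9, 0], 3.0]
    - [[0, 0.02, 0], [0, 9, 0], 3.0]

```text
t: 11.0
eef_pos: [474.6, -167.9, 83.0]
tcp_rot: [-1.574, -0.002, -2.163]
ft_force: [-1.3, -1.2, 0.4]
opening: 0.501
```

>>> apply_moves:
  increments:
    - [[0, 0.02, 0], [0, 8, 0], 3.0]
    - [[0, 0.02, 0], [0, 8, 0], 3.0]
    - [[0, 0.02, 0], [0, 4, 0], 3.0]
    - [[0, 0, 0], [0, 4, 0], 3.0]
    - [[0, 0, 0], [0, 4, 0], 3.0]

```text
t: 11.62
eef_pos: [474.0, -167.4, 82.3]
tcp_rot: [-1.574, -0.004, -2.655]
ft_force: [-1.5, -0.5, -2.4]
opening: 0.498
```

```bash
python3 look.py w9.png
```

```text
t 11.62 pos [ 474.  -167.4   82.3] rot [-1.5736 -0.0037 -2.655 ] j [-0.47   0.453  1.956 -0.002  0.737  0.616] f [-1.5 -0.5 -2.4] m [-0.317  0.211  0.068] op 0.498
canister_orange [(array([ 4.785e+02, -1.677e+02, -2.000e-01]), 0.58), (array([ 474.9, -171.2,  130.1]), 0.22)]
cap_orange [(array([ 476.7, -168.6,  102.3]), 0.56)]
cap_orange_grip [(array([ 477.5, -168.4,  130.9]), 0.95)]
```

The moment is still only thread friction (0.07 N m) after 2.0 rad. Continue in smaller calls until it rises.

>>> apply_moves:
  increments:
    - [[0, 0.01, 0], [0, 4, 0], 3.0]
    - [[0, 0.01, 0], [0, 4, 0], 3.0]
    - [[0, 0.01, 0], [0, 4, 0], 3.0]
    - [[0, 0.01, 0], [0, 4, 0], 3.0]
    - [[0, 0, 0], [0, 4, 0], 3.0]

```text
t: 12.45
eef_pos: [473.8, -167.0, 81.9]
tcp_rot: [-1.573, -0.005, -2.999]
ft_force: [-0.3, -0.3, -2.5]
opening: 0.498
```

```bash
python3 look.py w10.png
```

```text
t 12.45 pos [ 473.8 -167.    81.9] rot [-1.5729 -0.005  -2.9989] j [-0.47   0.454  1.956 -0.002  0.736  0.96 ] f [-0.3 -0.3 -2.5] m [-0.174  0.219  0.143] op 0.498
canister_orange [(array([ 473.2, -165.4,   -0.5]), 0.89)]
cap_orange [(array([ 473.9, -165.6,  104.1]), 0.68)]
cap_orange_grip [(array([ 473.5, -169.9,  127.3]), 0.67)]
```

>>> apply_moves:
  increments:
    - [[0, 0, 0], [0, 4, 0], 3.0]
    - [[0, 0, 0], [0, 4, 0], 3.0]
    - [[0, 0, 0], [0, 4, 0], 3.0]
    - [[0, 0, 0], [0, 4, 0], 3.0]
    - [[0, 0, 0], [0, 4, 0], 3.0]

```text
t: 13.28
eef_pos: [474.9, -166.7, 82.2]
tcp_rot: [-1.57, -0.004, 2.945]
ft_force: [-3.0, -1.2, -0.3]
opening: 0.499
```

```bash
python3 look.py w11.png; python3 ov.py o11.png 475.5 -167 140
```

```text
t 13.28 pos [ 474.9 -166.7   82.2] rot [-1.5704 -0.0036  2.9452] j [-0.468  0.454  1.955 -0.002  0.736  1.301] f [-3.  -1.2 -0.3] m [-0.128  0.638  0.837] op 0.499
canister_orange [(array([ 474.8, -165.3,   -1.3]), 0.74)]
cap_orange [(array([ 472.8, -168.3,  103.8]), 0.95)]
cap_orange_grip [(array([ 473.2, -169.7,  127. ]), 0.8)]
[320.90433542 255.80340693] [ 474.69313756 -166.70210194   82.27902744] 13.475 270 205
```

The moment has jumped to 0.84 N m, against 0.07 while turning freely, so the cap is bottomed out after about 2.3–2.4 rad and the pads have begun to slip. Now back off 90°, to a yaw of about -1.77.

>>> apply_moves:
  increments:
    - [[0, -0.02, 0], [0, -9, 0], 3.0]
    - [[0, -0.02, 0], [0, -9, 0], 3.0]
    - [[0, -0.02, 0], [0, -9, 0], 3.0]
    - [[0, -0.02, 0], [0, -9, 0], 3.0]
    - [[0, -0.02, 0], [0, -9, 0], 3.0]

```text
t: 14.15
eef_pos: [474.9, -167.1, 83.4]
tcp_rot: [-1.573, -0.001, -2.524]
ft_force: [0.4, 0.3, -0.2]
opening: 0.504
```

>>> apply_moves:
  increments:
    - [[0, -0.02, 0], [0, -9, 0], 3.0]
    - [[0, -0.02, 0], [0, -9, 0], 3.0]
    - [[0, -0.02, 0], [0, -9, 0], 3.0]
    - [[0, -0.02, 0], [0, -9, 0], 3.0]
    - [[0, -0.02, 0], [0, -9, 0], 3.0]

```text
t: 14.78
eef_pos: [475.3, -167.2, 84.7]
tcp_rot: [-1.572, 0.002, -1.709]
ft_force: [0.2, 1.8, -0.7]
opening: 0.503
```

```bash
python3 look.py w12.png; python3 ov.py o12.png 475.5 -167 142.4
python3 - <<'E'
import cv2,numpy as np
a=cv2.imread('pics/o11.png');b=cv2.imread('pics/o12.png')
cv2.imwrite('pics/c12.png',cv2.resize(np.hstack([a[:400],b[:400]]),None,fx=.66,fy=.66,interpolation=cv2.INTER_AREA))
E
```

```text
t 14.78 pos [ 475.3 -167.2   84.7] rot [-1.5722  0.0024 -1.7093] j [-0.471  0.45   1.953  0.003  0.741 -0.334] f [ 0.2  1.8 -0.7] m [-0.112 -0.065 -0.084] op 0.503
canister_orange [(array([ 473.8, -168. ,   -3. ]), 0.71)]
cap_orange [(array([ 474.2, -167.5,  105.5]), 0.8)]
cap_orange_grip [(array([ 475. , -169.3,  129.9]), 0.58)]
[321.78259065 254.98071706] [ 475.28582127 -167.20371221   84.6450953 ] 14.975 271 204
```

View pics/c12.png

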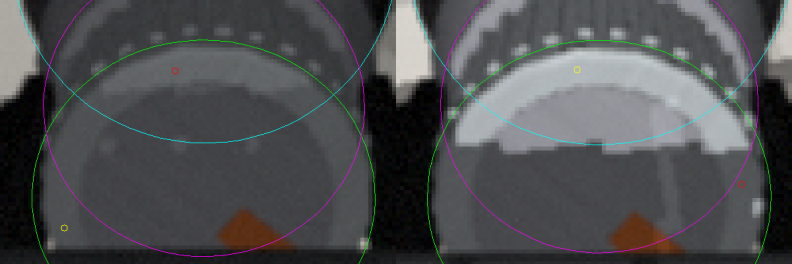

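The bar sits at the same place relative to the fingers in both panels: (240,225) at the stop and (632,230) now, in the second panel. So nothing slipped in the back-off. Measured tool turn-back is 1.63 rad, and the bar angle of about -0.80 rad against the mark at -2.42 rad gives about 1.62. Last stillness check, then hand in.

>>> apply_moves:
  increments:
    - [[0, 0, 0], [0, 0, 0], 3.0]
    - [[0, 0, 0], [0, 0, 0], 3.0]
    - [[0, 0, 0], [0, 0, 0], 3.0]
    - [[0, 0, 0], [0, 0, 0], 3.0]
    - [[0, 0, 0], [0, 0, 0], 3.0]

```text
t: 15.65
eef_pos: [475.3, -167.2, 84.6]
tcp_rot: [-1.572, 0.002, -1.722]
ft_force: [0.4, 0.6, -0.2]
opening: 0.499
```

Run:
```python
from h import *
s=readout.state();print(s['t'],np.round(s['tcp_rot'],3),np.round(s['qvel'],3),s['opening'],np.round(s['ft_force'],1),np.round(s['moment'],3))
p=read_camera('side')
for n in ['vial_red','vial_green','iodine_bottle','medical_tape']: print(n,[np.round(toworld(p,d['point'])) for d in nets.mark_of(p,n)[:1]])
if abs(s['tcp_rot'][2]+1.71)<.1 and .45<s['opening']<.55: env.job_done();print('done')
```

```text
15.65 [-1.572  0.002 -1.722] [-0.    -0.002 -0.     0.001  0.     0.001] 0.49864802394178037 [ 0.4  0.6 -0.2] [-0.132 -0.028  0.076]
vial_red [array([443.,  20.,   1.])]
vial_green [array([431., -28.,   1.])]
iodine_bottle [array([611., 301.,  -1.])]
medical_tape [array([458., 370.,   2.])]
the job is handed in; nothing more can be done
done
```

I screwed the orange cap down clockwise in one stroke to its stop and backed it off about a quarter turn. I handed the job in still gripping it, at about 15.7 s of the 54 s allowed.

- **Bottomed out:** the twisting moment rose from about 0.07 to 0.84 N m. The cap turned about 2.3–2.4 rad, in line with the 2.28 rad read from the bar and mark before the turn. The pads slipped by about 0.3 rad once it hit the stop.
- **Backed off:** the wrist turned back 1.62 rad. The bar against the collar mark gives about 1.62 rad as well, and the bar did not slip relative to the fingers.
- **Grip at the end:** the opening is 47.4 mm, so the fingers are still stopped on the cap, and the joints are still. I had no direct reading of the contact force.
- **Bystanders:** all four are within about 5 mm of where they started, which is the networks' noise. I never went near the blue cap; I didn't re-measure its angle.

**What disagreed:** the first grip missed. Both cameras showed the fingers ending about 34 mm short of the reported TCP, so they closed just above the cap. I reopened, went down about 28 mm more and regripped.

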